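Re-evacuate the sample canister with its hand pump

TASK

One of the two vacuum sample canisters on the bench has lost its vacuum: its stopcock lever is open, in line with the hose barb, and its indicator pin is down; the other canister is still good. On the vented one, push the stopcock lever round to its closed stop, crosswise to the barb, and then press the spring plunger on its lid with your fingertips, stroke after full stroke, until the indicator pin stands fully out; finish with the plunger released and back up. Press and push only: pick nothing up, keep off the indicator pins, and leave the canisters, the good one's lever and plunger, and everything else where they stand.

Things in the scene. Friction and masses are not known exactly. Their poses are not given: they have to be found in the camera images.
- vented_canister: The canister that has lost its vacuum (stopcock open, pin down): 145 mm across, 154 mm high, clear wall with amber vials inside, grey knurled lid with its top 100 mm above the bench; 2 to 3 kg, loose on rubber feet. Origin: centre of the underside; z up. In its frame (mm): plunger axis x 0, y -28; pin x -44, y 4; stopcock spindle x -4, y 45.
- vented_canister_stopcock (a joint): Angle of the vented canister's stopcock lever about its upright spindle, rad: 0 = open (lever along the canister's +y, over the hose barb), grows anticlockwise seen from above, 1.571 = closed against its stop (lever along the canister's -x). Starts at 0 to 0.35, stays where it is left, takes about 1.5 N at its end. While under about 0.9 pumping does nothing.
- vented_canister_lever_end (a point): Round end of that lever, 44 mm from the spindle, half-way up the lever (125 mm above the bench). The black lever is 9 mm wide (13 mm at the round end) and 14 mm high, from 118 to 132 mm above the bench. Below it the hose barb, 9 mm thick, leaves the lid along the canister's +y, its top 112 mm above the bench.
- vented_canister_plunger (a joint): How far the vented canister's pump plunger is pressed down, m: 0 = up, 0.022 = fully down. The spring returns it; it takes 8 N to start and 14 N fully down. A stroke counts if the plunger goes down past about 0.017 and comes back up to the top.
- vented_canister_plunger_top (a point): Centre of the flat top of the plunger's black mushroom head, 42 mm across, 154 mm above the bench while up.
- vented_canister_pin (a joint): How far the vented canister's indicator pin stands out, m: near 0 = down, 0.020 = fully out. It takes 3 to 5 full strokes with the stopcock closed: the pin stays down (within 2 mm) until enough of them are made, then pops out all at once as the plunger comes back up. It stays out; strokes beyond that do nothing.
- vented_canister_pin_top (a point): Top of that steel pin, 11 mm across, in a steel gland on the lid; 113 mm above the bench when down, 133 mm when fully out.
- sealed_canister: The good canister (stopcock closed, pin out), of the same make: 145 mm across, 154 mm high, clear wall with amber vials inside, grey knurled lid with its top 100 mm above the bench; 2 to 3 kg, loose on rubber feet. Origin: centre of the underside; z up. In its frame (mm): plunger axis x 0, y -28; pin x -44, y 4; stopcock spindle x -4, y 45.
- sealed_canister_stopcock (a joint): Angle of the good canister's stopcock lever, rad: 1.571 = closed; leave it.
- sealed_canister_plunger (a joint): How far the good canister's plunger is pressed, m; leave it at 0.
- sealed_canister_pin (a joint): How far the good canister's pin stands out, m: 0.020 = fully out.
- sealed_canister_pin_top (a point): Top of the good canister's pin, 133 mm above the bench.
- marker: Lab marker lying on the bench at the near edge, 13 x 135 x 14 mm, long along its y; bystander.
- timer: White bench timer lying near the edge, 66 x 66 x 19 mm; bystander.
- cap_a: Orange screw cap, 24 mm across, 14 mm high, on the bench between the canisters; bystander.
- cap_b: Another such orange cap, farther back between the canisters; bystander.
- foam_cup: Small open white foam cooler, 100 x 100 x 95 mm, at the left; bystander.
- tip_box: Teal box of pipette tips, 90 x 124 x 72 mm, at the left; bystander.

How it is judged:
On the way, in this order (a step that is already met when the one before it is completed fails the run):
1. The vented canister's stopcock is closed, while its pin is still down (value of joint vented_canister_stopcock above 1.3 rad and value of joint vented_canister_pin below 0.006 m), for 0.2 s.
2. Its indicator pin is pumped fully out (value of joint vented_canister_pin above 0.0175 m), for 0.1 s.
At the end, for the whole second after the job is handed in: The vented canister's pin stands at least 17.5 of its 20 mm out, its stopcock is within 0.27 rad of the closed stop and its plunger is back up (within 2 mm); it stands upright and still on the bench. The good canister keeps its pin out, its stopcock closed and its plunger up (value of joint each of vented_canister_pin, sealed_canister_pin above 0.0175 m and value of joint each of vented_canister_stopcock, sealed_canister_stopcock above 1.3 rad and value of joint each of vented_canister_plunger, sealed_canister_plunger below 0.002 m and height (world z) of vented_canister below 0.005 m and angle between vented_canister's own z axis and vertical below 0.05 rad and linear speed of vented_canister below 0.02 m/s); the robot touches nothing.
It fails at once if A canister is lifted or tipped (height (world z) of any of vented_canister, sealed_canister above 0.008 m or angle between any of vented_canister, sealed_canister's own z axis and vertical above 0.1 rad).
It fails at once if The vented canister is shoved more than 30 mm along the bench (distance of vented_canister from where it was at the start of the episode above 0.03 m).
It fails at once if The good canister is shifted more than 10 mm, its plunger pressed or its stopcock turned (distance of sealed_canister from where it was at the start of the episode above 0.01 m or value of joint sealed_canister_plunger above 0.005 m or value of joint sealed_canister_stopcock below 1.25 rad).
It fails at once if An indicator pin is touched (contact force between any of the fingers, the arm and vented_canister_pin above 1 N or contact force between any of the fingers, the arm and sealed_canister_pin above 1 N).
It fails at once if A bystander is picked up or moved more than 20 mm (distance of any of marker, timer, cap_a, cap_b, foam_cup, tip_box from where it was at the start of the episode above 0.02 m).
It also fails if it takes over 51 s, if anything falls off the work surface, if the arm or the gripper's body presses on something with over 40 N, if the wrist force passes 120 N, or if a joint passes its speed limit or range.

ROBOT

A 6-joint arm with a two-finger parallel gripper is mounted at the origin on a cart in front of the work surface, level with it; the furniture and walls round the work are solid. World frame = base frame: x ahead of the robot, y to its left, z up, the work surface at z = 0. Lengths are in m, angles in rad, forces in N, time in s.
With the tool pointing down it reaches from about 0.25 to 0.775 m from the base axis. Payload 4 kg.
Tool frame: the origin (TCP) lies midway between the tips of the shut fingers; the grasp point (between the pads) lies 19 mm behind it; y points along the fingers, x is the direction in which the jaws open and shut, and the axes are right-handed (so a half turn about y gives the same grasp; the last joint's range is limited). The gripper opens to 94 mm and grips with 3 to 60 N. Pads are 16 mm wide; open, the fingers measure 119 mm over their backs; the gripper's body (75 mm by 177 mm) begins 78 mm behind the grasp point.
Start: joints at [1.213, 0.087, 1.371, -0, 1.684, -0.103], TCP at [0.139, 0.532, 0.206] pointing down, gripper open.
Joint ranges: [-3.1, 3.1], [-0.76, 2.03], [0.27, 2.55], [-1.08, 4.22], [0.17, 2.65], [-2.57, 2.57]. Speed limits (rad/s): [2.79, 2.79, 3.14, 3.14, 3.14, 3.14].

INTERFACE

Orientations are given as [roll, pitch, yaw] about the fixed x, y, z axes, in that order (R = Rz(yaw) Ry(pitch) Rx(roll)).
In Python, from bench import robot gives the robot as it stands.
- The arm moves only by the shell command python3 -m creep 'ROWS'. ROWS is JSON, a list of rows, each a list of 7 numbers: the shift along the tool's x, y, z in mm, then the turn, a rotation vector about the tool's x, y, z in degrees, then the closure in counts, from 0 (fully open) to 255 (shut). A call has 1 to 5 rows; each row is the pose to reach, as a shift and turn from the pose commanded when the call began, along the tool's axes at that moment; what a row does not reach only later rows make up. A row lasts 1/8 s, in which the tool goes at most 62.5 mm and 10.7 degrees, less where a joint would pass 70% of its speed; a pose out of reach is approached as far as the arm can. A call with a gripper value outside its range is refused whole. The fingers move at their own pace and stop on an object; the grip force is fixed at half the most. Time passes only in rows, so rows that repeat a pose let the fingers close. It gives the time, the measured TCP pose, the force and the opening at its end, in the units of the state.
- robot.get_obs(): the state, without advancing time (a new reading comes with each control period).
- robot.snapshot(name): name is "scene" or "top" or "wrist"; returns a dict with "color" (400x640x3 uint8, blue, green, red), "fx", "fy", "cx", "cy" (pixels), "k1" (the pictures are not rectified: a ray, as slopes to the right and down, at radius r is drawn at 1 + k1 r^2 times it, then the intrinsics apply), "world_from_camera" (4x4, takes a point from camera to world coordinates); the wrist camera has in their place "mount" (4x4, takes a point from camera to tool coordinates, whose origin is the TCP and whose axes are the tool frame's). Camera axes: x right, y down, z forward; pixel columns grow to the right and rows downward; lengths in m; the calibration is good to about 2 mm. A picture is of the moment at which its call begins: read the wrist's pose just before it. There is no depth.
- robot.close_job(): hands the job in, once; it reports no verdict.
Trained networks look in the newest picture that a camera, given by its name, has taken for a name from the list of things; names that differ only in an ending like _2 or _b are one class to them, and where a whole thing is asked for, a point or a joint stands for the part that bears it (a point fixed in the world has none). Each returns a list of dicts, best first, with "p" (0 to 1); they miss things now and then, are a little off and sometimes report something else, mostly with a low value. They report only what shows in the picture. A call takes as long as a camera call.
- robot.spot_in(name, camera): "point" ([x, y, z] in m, in world coordinates, good to about 4 mm: the middle of the surface that is visible of it).
- robot.landmark_of(name, camera): "point" ([x, y, z] in m, in world coordinates, good to about 4 mm: a listed point, or the origin of a listed thing).
The state is a dict: "time": time; "joint_positions": joint angles; "qvel": joint speeds; "joint_torque": joint torques, N m; "tool_pos": TCP position; "ee_rot": TCP orientation; "wrist_force": force on the tool from outside, world axes, zero at the start; "wrist_torque": the same for the moment, N m; "width": finger opening in m.
Only numpy, scipy, OpenCV 4.12 (cv2) and the standard library are available. Lean on these libraries where they do the work, as an engineer would, in place of code of your own. Each camera call takes 0.05 s, during which the arm holds its last target.

## Working session

There is one attempt and no reset: what is moved stays moved. The work goes in short steps, Python scripts to look and compute and a shell command to move; the robot and the scene stay as the last step left them, time stands still between calls to the robot, and variables do not carry over. Pictures are saved under pics/ and viewed, and the job is handed in when it is done.

```bash
ls; mkdir -p pics
python3 - <<'E'
from bench import robot
import cv2
o=robot.get_obs();print(o)
for c in("scene","top"):
    s=robot.snapshot(c);cv2.imwrite(f"pics/{c}0.png",s["color"])
    for n in["vented_canister","sealed_canister"]:
        print(c,n,robot.landmark_of(n,c))
    for n in["vented_canister_lever_end","vented_canister_plunger_top","vented_canister_pin_top","sealed_canister_pin_top"]:
        print(c,n,robot.landmark_of(n,c))
E
```

```text
pics
{'time': 0.0, 'joint_positions': array([ 1.21293433e+00,  8.79544520e-02,  1.37222115e+00, -1.52123445e-05,
        1.68360234e+00, -1.03082079e-01]), 'qvel': array([-0.00050243,  0.00042973,  0.00166581, -0.00170189,  0.00099098,
       -0.00041093]), 'joint_torque': array([-2.38135844e-04, -3.40187931e+01, -3.02424824e+01,  7.18730595e-02,
        3.30439000e-02, -1.31633942e-04]), 'tool_pos': array([0.13842733, 0.53173564, 0.20432128]), 'ee_rot': array([-1.5705865 ,  0.00217524,  1.31601494]), 'wrist_force': array([ 0.84477534, -0.98346807, -0.6659692 ]), 'wrist_torque': array([ 0.07174295, -0.01513184, -0.02173362]), 'width': 0.09396250491787034}
scene vented_canister [{'point': [0.5099, 0.1765, -0.0002], 'p': 0.67}, {'point': [0.3824, 0.1879, 0.0029], 'p': 0.44}]
scene sealed_canister [{'point': [0.5079, -0.1472, 0.0014], 'p': 0.86}]
scene vented_canister_lever_end [{'point': [0.5153, 0.2656, 0.1245], 'p': 0.49}, {'point': [0.47, -0.1265, 0.138], 'p': 0.29}]
scene vented_canister_plunger_top [{'point': [0.5041, 0.1542, 0.1542], 'p': 0.67}]
scene vented_canister_pin_top []
scene sealed_canister_pin_top [{'point': [0.4691, -0.1277, 0.135], 'p': 0.4}]
top vented_canister [{'point': [0.513, 0.1765, -0.0012], 'p': 0.68}]
top sealed_canister [{'point': [0.5144, -0.1449, 0.0043], 'p': 0.57}]
top vented_canister_lever_end [{'point': [0.5111, -0.1483, 0.0037], 'p': 0.73}, {'point': [0.5162, 0.2662, 0.1294], 'p': 0.43}]
top vented_canister_plunger_top [{'point': [0.5005, 0.1516, 0.1501], 'p': 0.65}]
top vented_canister_pin_top []
top sealed_canister_pin_top []
```

View pics/scene0.png

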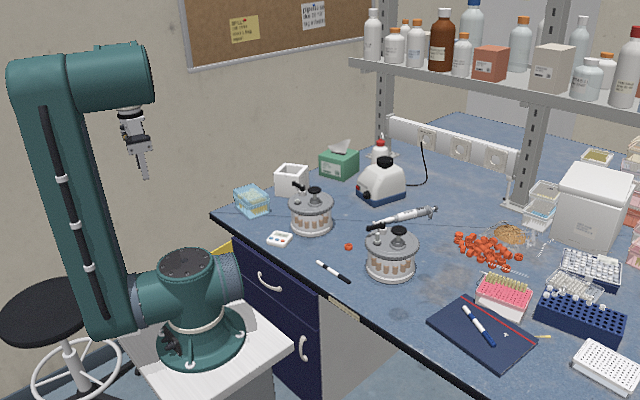

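View pics/top0.png

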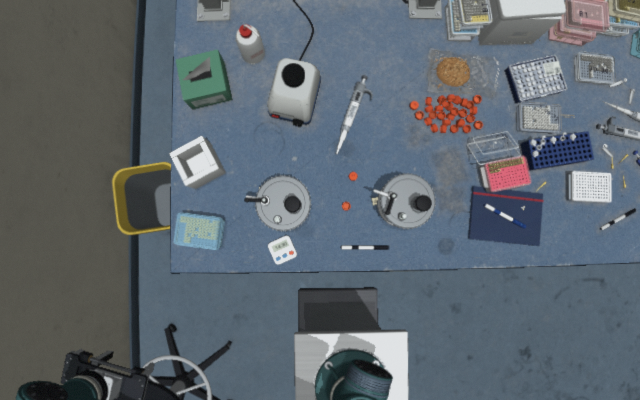

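```bash
cat > h.py <<'E'
import numpy as np,cv2
def ray(s,u,v,z):
    d=np.array([(u-s["cx"])/s["fx"],(v-s["cy"])/s["fy"]]);p=d.copy()
    for _ in range(20): p=d/(1+s["k1"]*(p@p))
    T=np.array(s["world_from_camera"]);r=T[:3,:3]@np.array([p[0],p[1],1]);o=T[:3,3]
    return o+r*(z-o[2])/r[2]
def proj(s,P):
    T=np.linalg.inv(np.array(s["world_from_camera"]));c=T[:3,:3]@np.array(P)+T[:3,3];p=c[:2]/c[2];p=p*(1+s["k1"]*(p@p))
    return p[0]*s["fx"]+s["cx"],p[1]*s["fy"]+s["cy"]
E
python3 - <<'E'
from bench import robot
import cv2,pickle
for c in("scene","top"):
    s=robot.snapshot(c);pickle.dump(s,open(c+".pkl","wb"))
a=pickle.load(open("top.pkl","rb"))["color"];b=pickle.load(open("scene.pkl","rb"))["color"]
cv2.imwrite("pics/t1.png",cv2.resize(a[160:240,240:340],None,fx=7,fy=7,interpolation=cv2.INTER_CUBIC))
cv2.imwrite("pics/t2.png",cv2.resize(a[160:240,360:450],None,fx=6,fy=6,interpolation=cv2.INTER_CUBIC))
cv2.imwrite("pics/s1.png",cv2.resize(b[170:290,260:430],None,fx=4.5,fy=4.5,interpolation=cv2.INTER_CUBIC))
E
```

```text
(no output)
```

View pics/t1.png

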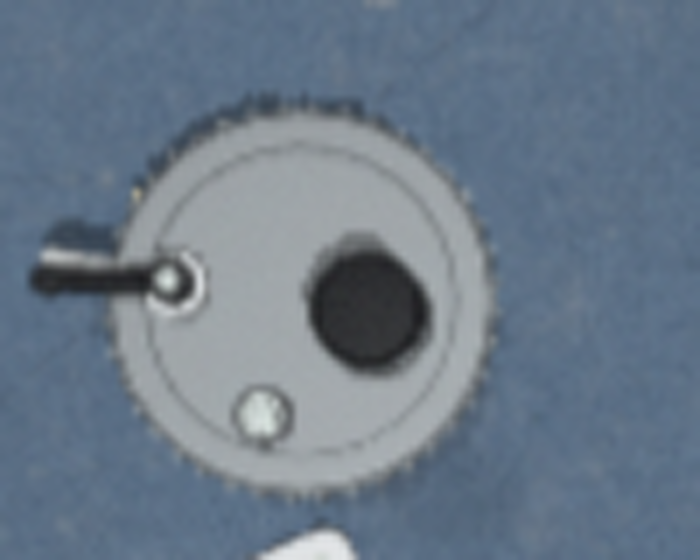

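View pics/t2.png

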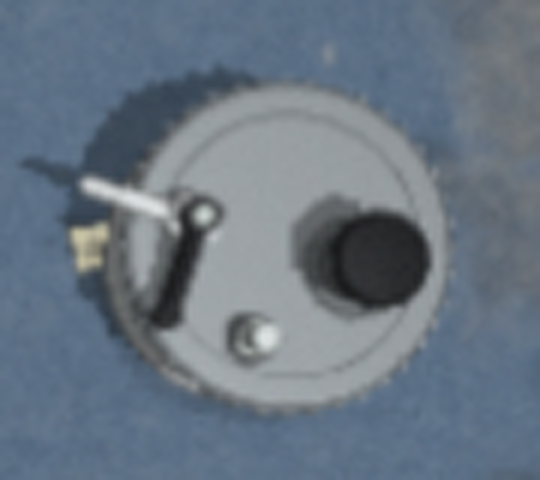

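View pics/s1.png

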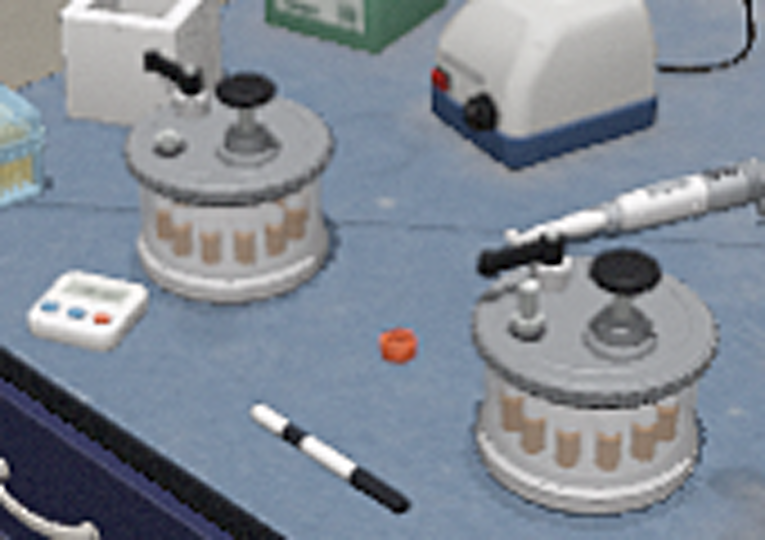

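Run:
```python
import pickle
from h import *
s=pickle.load(open("top.pkl","rb"))
print(s["world_from_camera"][:3,3])
P={}
for n,u,v,z in [("spindle",172,283,.134),("end",44,279,.132),("plunger",369,311,.154),("pin",263,414,.113),("lid",303,300,.1)]:
    P[n]=ray(s,240+(u+.5)/7-.5,160+(v+.5)/7-.5,z)[:2];print(n,P[n])
# fit canister pose
L=np.array([[-.004,.045],[0,-.028],[-.044,.004],[0,0]]);W=np.array([P[k] for k in("spindle","plunger","pin","lid")])
lc=L-L.mean(0);wc=W-W.mean(0);th=np.arctan2((lc[:,0]*wc[:,1]-lc[:,1]*wc[:,0]).sum(),(lc*wc).sum())
R=np.array([[np.cos(th),-np.sin(th)],[np.sin(th),np.cos(th)]]);t=W.mean(0)-R@L.mean(0)
print("yaw",th,"t",t,"res mm",(W-(L@R.T+t))*1e3)
d=P["end"]-P["spindle"];print("lever ang",np.arctan2(-d[0],d[1])-th+0, "len",np.linalg.norm(d))
for n,l in zip(("spindle","plunger","pin"),L):print(n,R@l+t)
m=robot=None
from bench import robot
w=robot.snapshot("wrist");print(w["mount"]);cv2.imwrite("pics/w0.png",w["color"])
```

```text
[0.44321799 0.09476682 1.15976426]
spindle [0.5159324  0.21992436]
end [0.51809679 0.26607719]
plunger [0.5038471  0.14868167]
pin [0.46939834 0.18968682]
lid [0.51146031 0.17582427]
yaw -0.2252049638561841 t [0.51068416 0.17573218] res mm [[-0.90154609 -0.5647151 ]
 [-0.58448993  0.24244609]
 [ 0.70988744  0.2301745 ]
 [ 0.77614858  0.09209451]]
lever ang 0.1783430985894206 len 0.04620355028375669
spindle [0.51683394 0.22048908]
plunger [0.50443159 0.14843922]
pin [0.46868846 0.18945664]
[[ 9.99999885e-01 -2.67243171e-04 -3.97970457e-04 -5.59092172e-04]
 [ 3.20033735e-04 -2.45905538e-01  9.69293745e-01 -1.80317545e-01]
 [-3.56900274e-04 -9.69293761e-01 -2.45905424e-01  7.16636918e-02]
 [ 0.00000000e+00  0.00000000e+00  0.00000000e+00  1.00000000e+00]]
```

```bash
cat > plan.py <<'E'
import numpy as np
from scipy.spatial.transform import Rotation as Ro
from bench import robot
SP=np.array([.5163,.2203]);PL=np.array([.5043,.1485]);TH=-.225
def st():
    o=robot.get_obs();R=Ro.from_euler('xyz',o["ee_rot"]).as_matrix()
    return o,np.array(o["tool_pos"]),R
def to(P,p=None):
    o,p0,R=st();p=p0 if p is None else p
    return np.round(R.T@(np.array(P)-p)*1e3,1)
def finger(a,r,gap,R):
    ps=TH+a;u=np.array([-np.sin(ps),np.cos(ps)]);n=np.array([-np.cos(ps),-np.sin(ps)])
    ex=R[:2,0];ez=R[:2,2]
    sup=.0125*abs(n@ex)+.008*abs(n@ez)
    return SP+r*u-n*(.0045+sup+gap)
E
python3 - <<'E'
from plan import *
o,p,R=st();print(p,R.round(3))
f=finger(.178,.036,.03,R);print(f,to([*f,.2]))
E
```

```text
[0.13866551 0.53226609 0.20554574] [[ 0.252  0.    -0.968]
 [ 0.968  0.     0.252]
 [ 0.    -1.    -0.   ]]
[0.5628489  0.25415039] [-162.2    5.5 -480.6]
```

View pics/w0.png

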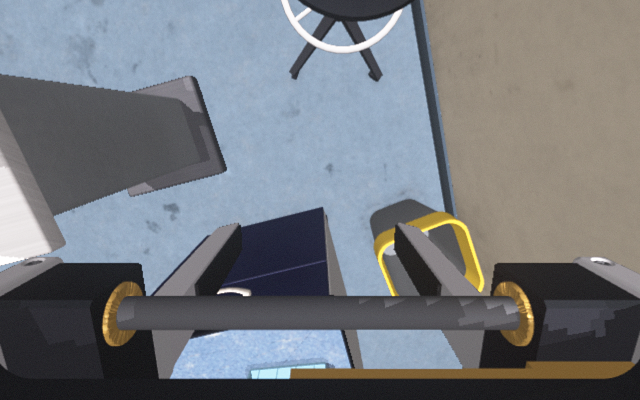

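```bash
python3 -m creep '[[-20,0,-58,0,0,0,255],[-40,0,-116,0,0,0,255],[-60,0,-174,0,0,0,255],[-80,0,-232,0,0,0,255],[-100,0,-290,0,0,0,255]]'
python3 - <<'E'
from plan import *
o,p,R=st();print(p,R.round(3))
f=finger(.178,.036,.03,R);print(f,to([*f,.2]))
E
```

```text
time: 1.48
tool_pos: [0.3956, 0.3612, 0.2057]
ee_rot: [-1.571, -0.001, 1.316]
wrist_force: [0.4, 1.4, -0.3]
width: 0.0475
[0.39556211 0.36116789 0.20573168] [[ 0.252  0.001 -0.968]
 [ 0.968  0.001  0.252]
 [ 0.001 -1.    -0.   ]]
[0.56284689 0.25415048] [ -61.4    5.8 -188.8]
```

```bash
python3 -m creep '[[-20,5,-60,0,0,0,255],[-40,5,-120,0,0,0,255],[-61,5,-180,0,0,0,255],[-61,5,-189,0,0,0,255],[-61,5,-189,0,0,0,255]]'
python3 - <<'E'
from plan import *
import cv2,pickle
o,p,R=st();print(p,R.round(3),o["width"])
s=robot.snapshot("top");pickle.dump(s,open("top1.pkl","wb"))
cv2.imwrite("pics/t3.png",cv2.resize(s["color"][130:250,190:350],None,fx=5,fy=5,interpolation=cv2.INTER_CUBIC))
w=robot.snapshot("wrist");cv2.imwrite("pics/w1.png",w["color"])
f=finger(.178,.036,.03,R);print(f,to([*f,.12]))
E
```

```text
time: 2.1
tool_pos: [0.5617, 0.2556, 0.2]
ee_rot: [-1.57, -0.0, 1.315]
wrist_force: [-1.3, -0.1, -0.3]
width: 0.0008
[0.56172243 0.25561244 0.19997662] [[ 0.253 -0.001 -0.967]
 [ 0.967  0.     0.253]
 [ 0.    -1.     0.001]] 0.0008495203686305592
[0.5628597  0.25414988] [-2.  80.6 -3. ]
```

View pics/t3.png

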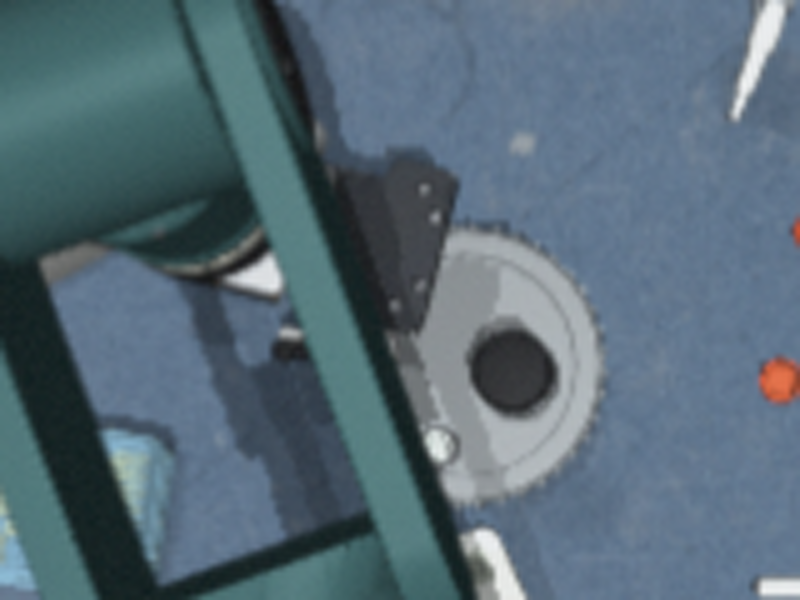

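View pics/w1.png

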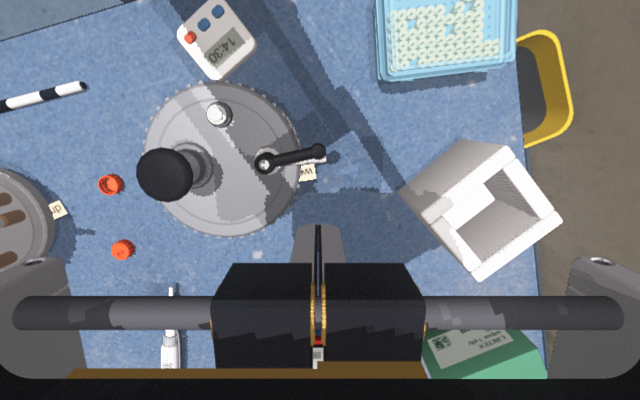

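Run:
```python
from plan import *
from h import ray
o,p,R=st();w=robot.snapshot("wrist")
T=np.eye(4);T[:3,:3]=R;T[:3,3]=p;w["world_from_camera"]=T@np.array(w["mount"])
for n,u,v,z in[("spindle",264,163,.134),("end",320,151,.132),("plunger",164,175,.154),("pin",218,114,.113)]:print(n,ray(w,u,v,z))
for a in (.18,.6,1.0,1.3,1.57):
  f=finger(a,.036,0,R);print(a,f,to([*f,.12]))
```

```text
spindle [0.51430319 0.22382997 0.134     ]
end [0.51649763 0.26951688 0.132     ]
plunger [0.50238046 0.15350446 0.154     ]
pin [0.46730796 0.19437867 0.113     ]
0.18 [0.53281603 0.25559276] [-8.3 80.9 26.3]
0.6 [0.52016031 0.26050808] [-6.7 80.9 39.8]
1.0 [0.50492391 0.25954852] [-11.5  80.9  54.3]
1.3 [0.49346218 0.25374755] [-20.   80.9  63.9]
1.57 [0.48506796 0.2451378 ] [-30.4  80.9  69.9]
```

```bash
sed -i 's/SP=.*/SP=np.array([.5154,.222]);PL=np.array([.5034,.151]);TH=-.225/' plan.py
python3 -m creep '[[0,40,0,0,0,0,255],[0,80,0,0,0,0,255],[0,80,0,0,0,0,255],[0,80,0,0,0,0,255]]'
python3 - <<'E'
from plan import *
o,p,R=st();print(p)
for a in (.18,.4,.6,.8,1.0,1.2,1.4,1.57,1.65):
  f=finger(a,.036,0,R);print(a,f,to([*f,.12]))
E
```

```text
time: 2.75
tool_pos: [0.5617, 0.2568, 0.1225]
ee_rot: [-1.573, -0.002, 1.317]
wrist_force: [-0.2, 0.0, 0.5]
width: 0.0005
[0.56172983 0.25682149 0.12252691]
0.18 [0.53191762 0.25729269] [-7.   2.5 29. ]
0.4 [0.52584279 0.26040475] [-5.5  2.4 35.6]
0.6 [0.51926105 0.26220837] [-5.4  2.4 42.5]
0.8 [0.51186653 0.26260854] [-6.9  2.4 49.7]
1.0 [0.50402383 0.26124844] [-10.2   2.4  57. ]
1.2 [0.49624262 0.25789549] [-15.4   2.4  63.7]
1.4 [0.48912627 0.25249594] [-22.4   2.3  69.2]
1.57 [0.48416823 0.24683895] [-29.1   2.3  72.6]
1.65 [0.48236604 0.24482839] [-31.5   2.3  73.8]
```

```bash
python3 -m creep '[[-6,1,15,0,0,0,255],[-6,1,27,0,0,0,255],[-5,1,36,0,0,0,255],[-5,1,43,0,0,0,255],[-7,1,50,0,0,0,255]]'
python3 - <<'E'
from plan import *
import cv2
o,p,R=st();print(p,o["wrist_force"])
w=robot.snapshot("wrist");cv2.imwrite("pics/w2.png",w["color"])
E
```

```text
time: 3.38
tool_pos: [0.5117, 0.262, 0.1201]
ee_rot: [-1.572, -0.001, 1.316]
wrist_force: [2.5, 0.6, 0.5]
width: 0.0004
[0.51169561 0.26198306 0.12005902] [2.52341116 0.61791341 0.53241176]
```

View pics/w2.png

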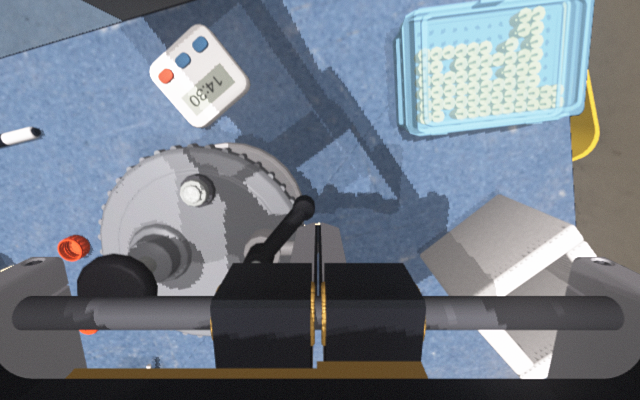

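Lever tip is now at (305,205), turned about 0.8 rad with the finger behind it; I'll continue the arc.

```bash
python3 -m creep '[[-3,0,7,0,0,0,255],[-8,0,14,0,0,0,255],[-15,0,19,0,0,0,255],[-22,0,22,0,0,0,255],[-24,0,23,0,0,0,255]]'
python3 - <<'E'
from plan import *
import cv2
o,p,R=st();print(p,o["wrist_force"])
w=robot.snapshot("wrist");cv2.imwrite("pics/w3.png",w["color"])
E
```

```text
time: 4.05
tool_pos: [0.4836, 0.2464, 0.1204]
ee_rot: [-1.572, -0.007, 1.316]
wrist_force: [4.6, 7.3, -0.7]
width: 0.0007
[0.48360972 0.24643904 0.12036866] [ 4.60206108  7.26281972 -0.69703809]
```

View pics/w3.png

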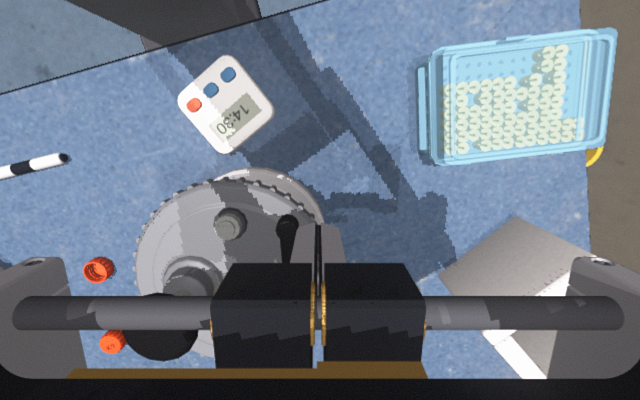

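```bash
python3 -m creep '[[0,0,0,0,0,0,255],[15,0,0,0,0,0,255],[30,0,0,0,0,0,255],[30,-60,0,0,0,0,255],[30,-70,-50,0,0,0,255]]'
python3 - <<'E'
from plan import *
from h import ray
import cv2
python=0
o,p,R=st();print(p,o["wrist_force"])
w=robot.snapshot("wrist");cv2.imwrite("pics/w4.png",w["color"])
for n in["vented_canister_lever_end","vented_canister_plunger_top","vented_canister_pin_top","vented_canister"]:
    print(n,robot.landmark_of(n,"wrist"))
E
```

```text
time: 4.72
tool_pos: [0.5393, 0.2634, 0.1952]
ee_rot: [-1.576, -0.005, 1.321]
wrist_force: [0.6, 1.4, 1.3]
width: 0.0002
[0.53933773 0.26337054 0.19521914] [0.6082802  1.40971264 1.26090288]
vented_canister_lever_end [{'point': [0.4676, 0.2312, 0.1299], 'p': 0.72}, {'point': [0.3857, 0.1866, 0.0002], 'p': 0.43}]
vented_canister_plunger_top [{'point': [0.5019, 0.1519, 0.1575], 'p': 0.63}, {'point': [0.6245, 0.4137, 0.0032], 'p': 0.24}]
vented_canister_pin_top [{'point': [0.4678, 0.1891, 0.1113], 'p': 0.46}]
vented_canister [{'point': [0.5084, 0.1786, 0.0011], 'p': 0.59}]
```

View pics/w4.png

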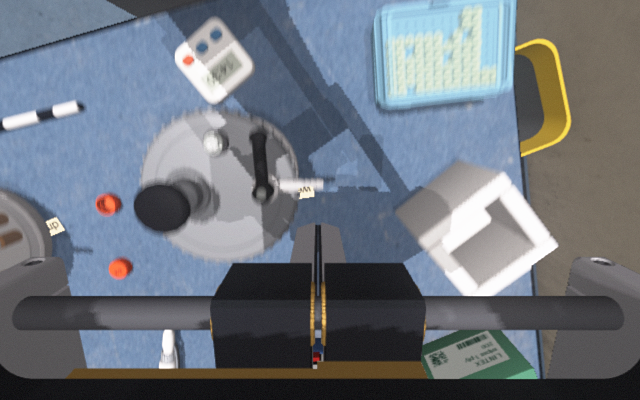

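Lever now runs (262,192) to (259,133), crosswise to the barb at (323,183): closed. Next I go over the plunger.

Run:
```python
from plan import *
print(to([.503,.151,.175]))
```

```text
[-115.1   13.3    6.3]
```

```bash
python3 -m creep '[[-58,0,3,0,0,0,255],[-115,0,6,0,0,0,255],[-115,13,6,0,0,0,255],[-115,13,6,0,0,0,255]]'
python3 - <<'E'
from plan import *
import cv2
o,p,R=st();print(p,o["wrist_force"])
w=robot.snapshot("wrist");cv2.imwrite("pics/w5.png",w["color"])
w=robot.snapshot("scene");cv2.imwrite("pics/s5.png",cv2.resize(w["color"][130:250,230:390],None,fx=5,fy=5))
E
```

```text
time: 5.48
tool_pos: [0.5027, 0.1514, 0.1746]
ee_rot: [-1.567, 0.001, 1.316]
wrist_force: [0.3, 0.1, 0.7]
width: 0.0004
[0.50266368 0.1513524  0.17456826] [0.31085444 0.14000236 0.69021861]
```

View pics/w5.png

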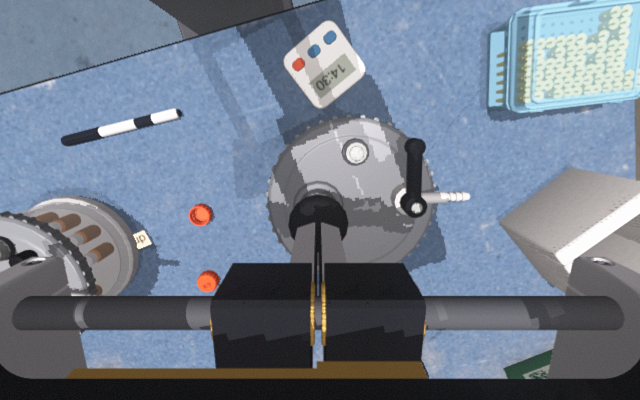

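View pics/s5.png

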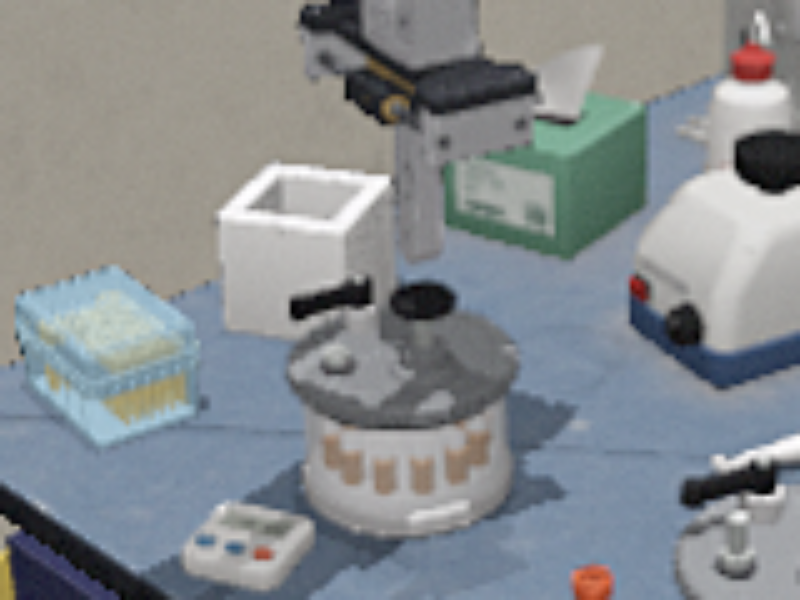

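Fingers centred on the plunger head (319,225); pin still down at (355,152).

```bash
python3 -m creep '[[0,18,0,0,0,0,255],[0,30,0,0,0,0,255],[0,38,0,0,0,0,255],[0,42,0,0,0,0,255],[0,42,0,0,0,0,255]]'
```

```text
time: 6.2
tool_pos: [0.5048, 0.1519, 0.1364]
ee_rot: [-1.573, -0.002, 1.317]
wrist_force: [-1.7, 1.2, 11.8]
width: 0.0004
```

```bash
python3 -m creep '[[0,3,0,0,0,0,255],[0,5,0,0,0,0,255],[0,5,0,0,0,0,255]]'
```

```text
time: 6.58
tool_pos: [0.5049, 0.1518, 0.1322]
ee_rot: [-1.573, -0.002, 1.317]
wrist_force: [-3.4, 0.2, 12.7]
width: 0.0005
```

```bash
python3 -m creep '[[0,2,0,0,0,0,255],[0,2,0,0,0,0,255]]'
```

```text
time: 6.82
tool_pos: [0.505, 0.1519, 0.1321]
ee_rot: [-1.574, -0.003, 1.317]
wrist_force: [-6.1, 0.5, 19.8]
width: 0.0003
```

Bottomed (force rises to 20 N at z 0.132). Release and continue the strokes.

```bash
python3 -m creep '[[0,-15,0,0,0,0,255],[0,-36,0,0,0,0,255],[0,-36,0,0,0,0,255],[0,-36,0,0,0,0,255]]'
python3 -m creep '[[0,12,0,0,0,0,255],[0,26,0,0,0,0,255],[0,36,0,0,0,0,255],[0,36,0,0,0,0,255],[0,36,0,0,0,0,255]]'
python3 -m creep '[[0,-15,0,0,0,0,255],[0,-36,0,0,0,0,255],[0,-36,0,0,0,0,255],[0,-36,0,0,0,0,255]]'
python3 - <<'E'
from plan import *
import cv2
w=robot.snapshot("wrist");cv2.imwrite("pics/w6.png",w["color"])
w=robot.snapshot("scene");cv2.imwrite("pics/s6.png",cv2.resize(w["color"][130:250,230:390],None,fx=5,fy=5))
E
```

```text
time: 7.32
tool_pos: [0.5036, 0.1509, 0.1617]
ee_rot: [-1.568, 0.001, 1.316]
wrist_force: [0.5, 0.5, 0.3]
width: 0.0004
time: 7.95
tool_pos: [0.5047, 0.1509, 0.1321]
ee_rot: [-1.574, -0.002, 1.316]
wrist_force: [-7.6, -1.5, 22.6]
width: 0.0002
time: 8.45
tool_pos: [0.5034, 0.1506, 0.1613]
ee_rot: [-1.568, 0.001, 1.316]
wrist_force: [-0.2, 0.6, -0.6]
width: 0.0004
```

View pics/w6.png

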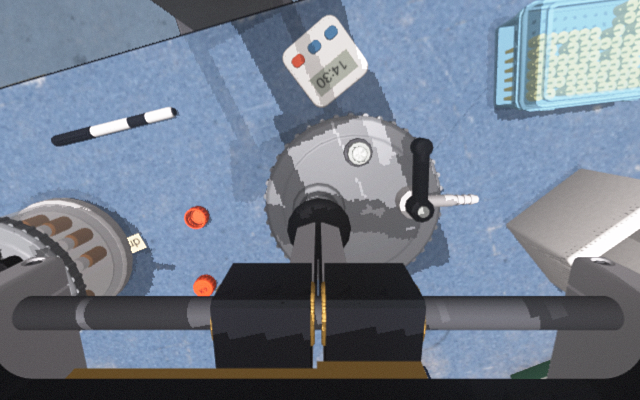

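View pics/s6.png

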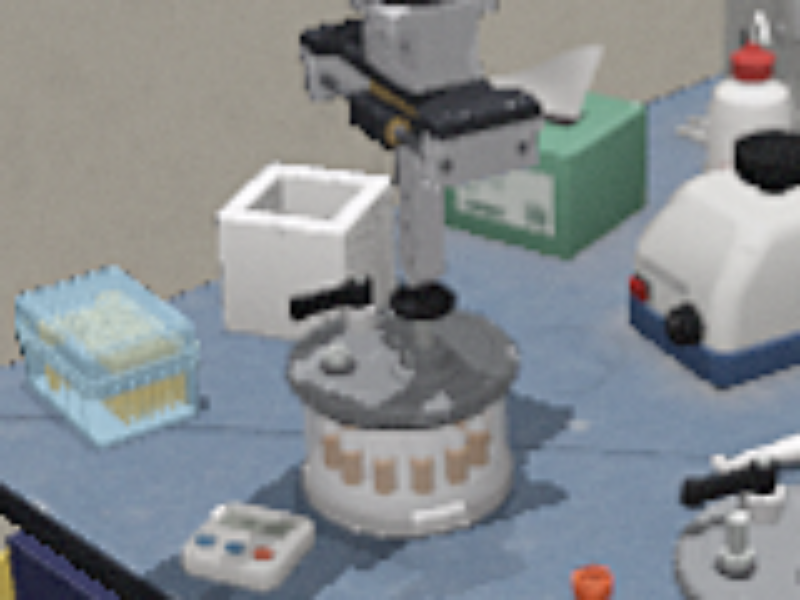

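Two strokes made; the canister hasn't moved, and the pin is still down (340,358 in the crop). Three more strokes make five, the most it can need.

```bash
python3 -m creep '[[0,12,0,0,0,0,255],[0,26,0,0,0,0,255],[0,36,0,0,0,0,255],[0,36,0,0,0,0,255],[0,36,0,0,0,0,255]]'
python3 -m creep '[[0,-15,0,0,0,0,255],[0,-36,0,0,0,0,255],[0,-36,0,0,0,0,255],[0,-36,0,0,0,0,255]]'
python3 -m creep '[[0,12,0,0,0,0,255],[0,26,0,0,0,0,255],[0,36,0,0,0,0,255],[0,36,0,0,0,0,255],[0,36,0,0,0,0,255]]'
python3 -m creep '[[0,-15,0,0,0,0,255],[0,-36,0,0,0,0,255],[0,-36,0,0,0,0,255],[0,-36,0,0,0,0,255]]'
python3 -m creep '[[0,12,0,0,0,0,255],[0,26,0,0,0,0,255],[0,36,0,0,0,0,255],[0,36,0,0,0,0,255],[0,36,0,0,0,0,255]]'
python3 -m creep '[[0,-15,0,0,0,0,255],[0,-36,0,0,0,0,255],[0,-36,0,0,0,0,255],[0,-36,0,0,0,0,255]]'
python3 - <<'E'
from plan import *
import cv2
w=robot.snapshot("wrist");cv2.imwrite("pics/w7.png",w["color"])
w=robot.snapshot("scene");cv2.imwrite("pics/s7.png",cv2.resize(w["color"][130:250,230:390],None,fx=5,fy=5))
E
```

```text
time: 9.18
tool_pos: [0.5049, 0.1509, 0.1321]
ee_rot: [-1.575, -0.002, 1.316]
wrist_force: [-6.5, -1.9, 19.3]
width: 0.0007
time: 9.68
tool_pos: [0.5035, 0.1506, 0.1616]
ee_rot: [-1.568, 0.001, 1.316]
wrist_force: [-0.3, 0.0, -0.3]
width: 0.0006
time: 10.3
tool_pos: [0.5047, 0.1508, 0.1321]
ee_rot: [-1.574, -0.001, 1.316]
wrist_force: [-7.4, -1.6, 20.4]
width: 0.0004
time: 10.8
tool_pos: [0.5034, 0.1506, 0.1613]
ee_rot: [-1.568, 0.001, 1.316]
wrist_force: [0.2, 0.0, 0.5]
width: 0.0006
time: 11.42
tool_pos: [0.5046, 0.1508, 0.132]
ee_rot: [-1.574, -0.001, 1.316]
wrist_force: [-7.2, -0.8, 21.9]
width: 0.0006
time: 11.92
tool_pos: [0.5033, 0.1506, 0.1612]
ee_rot: [-1.568, 0.001, 1.316]
wrist_force: [0.7, 0.3, -0.1]
width: 0.0008
```

View pics/w7.png

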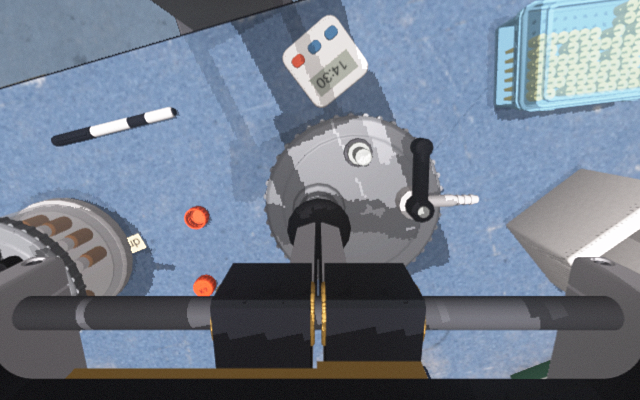

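View pics/s7.png

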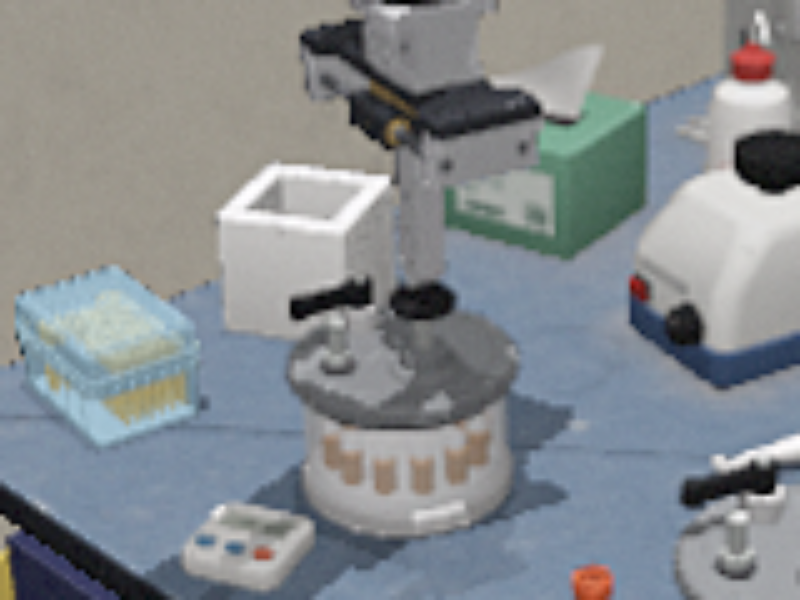

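Pin is out (338,335 in the scene crop), matching the good canister's. Lift clear and check.

```bash
python3 -m creep '[[0,-40,0,0,0,0,255],[0,-80,0,0,0,0,255],[0,-80,0,0,0,0,255],[0,-80,0,0,0,0,255]]'
python3 - <<'E'
from plan import *
import cv2
w=robot.snapshot("scene");cv2.imwrite("pics/s8.png",cv2.resize(w["color"][130:290,230:440],None,fx=3.7,fy=3.7,interpolation=cv2.INTER_CUBIC))
w=robot.snapshot("wrist");cv2.imwrite("pics/w8.png",w["color"])
E
```

```text
time: 12.52
tool_pos: [0.5037, 0.1507, 0.2416]
ee_rot: [-1.568, 0.001, 1.316]
wrist_force: [-0.9, -0.0, -0.4]
width: 0.0003
```

View pics/s8.png

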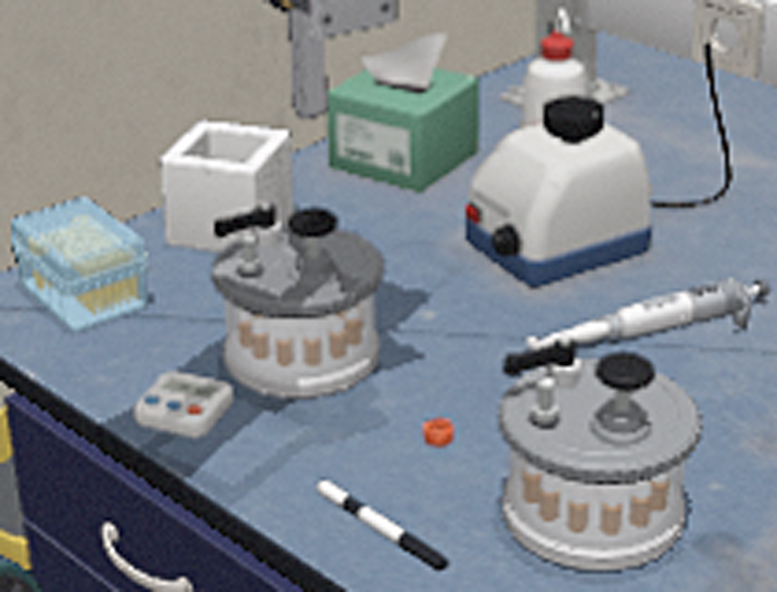

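View pics/w8.png

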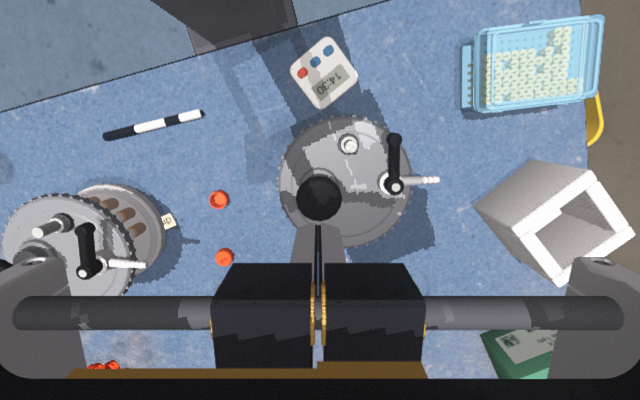

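Vented canister: lever crosswise (395,140)-(395,185), pin out (348,145), plunger up, same look as the good one; everything else in place, and the arm is clear.

```bash
python3 -c "
from bench import robot
print(robot.close_job())"
```

```text
the job is handed in; nothing more can be done
None
```

The vented canister, the left one at about (0.51, 0.176), is closed and pumped back up, and I handed the job in at about 12.6 s.

- **Stopcock:** I pushed the lever round with the shut fingertips. The force rose to about 8.6 N against the stop. After backing off, the pictures showed the lever crosswise to the barb.
- **Pumping:** I made five strokes, each bottoming at about 20 N with the tip at z = 0.132. The pin was down after two strokes and fully out in the picture after five. I did not look in between, so I don't know on which stroke it popped.
- **Last check:** After lifting clear, the pictures showed the pin out, the lever closed and the plunger up. The good canister and the objects in view had not visibly moved. Wrist force was about 0 with the tip at z = 0.24, clear of everything.

**Disagreement:** the top and wrist cameras placed the canister 4–5 mm apart in y. I used their average and checked it in the picture before pressing. No check failed. The pin height and lever angle were judged only by eye from the pictures.

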